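Sort the tubes, dropper bottles and cover-glass carton into their holders

TASK

Clear up after the staining session: lay the two sample tubes in the tray with the combs, one in each lane and down in its notches, stand the two dropper bottles upright in the wells of the caddy, one to a well, and lay the little cover-glass carton flat in the steel tray. Leave the staining jar where it stands.

Things in the scene. Friction and masses are not known exactly. Their poses are not given: they have to be found in the camera images.
- tube_a: Capped blood sample tube lying on the bench, 80 mm long; cap 16 mm thick (y -40 to -24 mm), barrel 12 mm (y -24 to +40, 2 to 14 mm above the origin). Origin midway along it on its underside, z up, y along the tube away from the cap. Pinch across the middle; it does not roll. The two tubes are alike but for the cap: one kind.
- tube_b: Capped blood sample tube lying on the bench, 80 mm long; cap 16 mm thick (y -40 to -24 mm), barrel 12 mm (y -24 to +40, 2 to 14 mm above the origin). Origin midway along it on its underside, z up, y along the tube away from the cap. Pinch across the middle; it does not roll. The two tubes are alike but for the cap: one kind.
- bottle_a: Small dropper bottle standing upright, 70 mm tall: round body 25 mm in diameter up to 48 mm, then a neck and cap 18 mm thick. Origin at the centre of its underside, z up. The two bottles count as the same kind.
- bottle_b: Small dropper bottle standing upright, 85 mm tall: round body 25 mm in diameter up to 58 mm, then a neck and cap 18 mm thick. Origin at the centre of its underside, z up. The two bottles count as the same kind.
- carton: Small printed carton of cover glasses lying flat, 26 mm (x) by 52 mm (y) by 24 mm high. Origin at the centre of its underside, z up.
- tube_tray: Grey tray for two tubes, fixed, 80 (x) x 100 mm (y); origin centre of underside, z up. 6 mm base plate; two combs 10 mm thick at x = -30 and +30 mm, posts to 18 mm above the origin. Notches 32 mm wide at y = -25 and +25 mm (two lanes). A tube lies along x on the base in both notches of a lane, centred at x = 0, cap at either end; the 50 mm between the combs is open for fingers.
- bottle_caddy: Grey plastic caddy with two square wells, fixed, 52 mm (x) by 100 mm (y) by 26 mm high. Origin at the centre of its underside, z up. Wells 42 mm square (5 mm outer walls, 6 mm middle wall), centred at x = 0, y = -24 and y = +24 mm, with the floor 5 mm above the origin. One bottle stands upright in each.
- steel_tray: Shallow open steel tray, fixed to the bench, 76 mm (x) by 96 mm (y) by 12 mm high (13 mm over the rolled rim), walls 3 mm, floor 3 mm above the origin. Origin at the centre of its underside, z up. The carton lies flat on its floor, best with its long side along x of the tray.
- stain_jar: Bystander: glass staining jar of orange dye with a black lid, loose, 67 mm across the foot, 114 mm tall, standing at the far right of the work. Origin at the centre of its underside. Not to be disturbed.
Mind the look-alikes: they are no part of the job. Leave any red look-alike of the bottle_b alone.

How it is judged (in metres and radians):
At the end, for the whole second after the job is handed in: Tubes on the tray base, one per lane (within 12 mm in x and y, 0.35 rad); bottles on the well floors, one per well (within 12 mm, tilt under 0.12 rad); carton flat on the steel tray floor (tilt under 0.1 rad, within 30 mm in x, 35 mm in y). All released and at rest (((y of tube_a in the frame of tube_tray between -0.037 and -0.013 m and x of tube_a in the frame of tube_tray between -0.012 and 0.012 m and y of tube_b in the frame of tube_tray between 0.013 and 0.037 m and x of tube_b in the frame of tube_tray between -0.012 and 0.012 m) or (y of tube_a in the frame of tube_tray between 0.013 and 0.037 m and x of tube_a in the frame of tube_tray between -0.012 and 0.012 m and y of tube_b in the frame of tube_tray between -0.037 and -0.013 m and x of tube_b in the frame of tube_tray between -0.012 and 0.012 m)) and ((y of bottle_a in the frame of bottle_caddy between -0.036 and -0.012 m and x of bottle_a in the frame of bottle_caddy between -0.012 and 0.012 m and y of bottle_b in the frame of bottle_caddy between 0.012 and 0.036 m and x of bottle_b in the frame of bottle_caddy between -0.012 and 0.012 m) or (y of bottle_a in the frame of bottle_caddy between 0.012 and 0.036 m and x of bottle_a in the frame of bottle_caddy between -0.012 and 0.012 m and y of bottle_b in the frame of bottle_caddy between -0.036 and -0.012 m and x of bottle_b in the frame of bottle_caddy between -0.012 and 0.012 m)) and z of tube_a in the frame of tube_tray between 0.002 and 0.01 m and angle between the y axis of each of tube_a, tube_b and the x axis of tube_tray, either way round below 0.35 rad and linear speed of each of tube_a, tube_b, bottle_a, bottle_b, carton below 0.02 m/s and angular speed of each of tube_a, tube_b, bottle_a, bottle_b, carton below 0.5 rad/s and z of tube_b in the frame of tube_tray between 0.002 and 0.01 m and z of bottle_a in the frame of bottle_caddy between 0.001 and 0.009 m and angle between each of bottle_a, bottle_b's own z axis and vertical below 0.12 rad and z of bottle_b in the frame of bottle_caddy between 0.001 and 0.009 m and x of carton in the frame of steel_tray between -0.03 and 0.03 m and y of carton in the frame of steel_tray between -0.035 and 0.035 m and z of carton in the frame of steel_tray between 0 and 0.007 m and angle between carton's own z axis and vertical below 0.1 rad); the robot touches nothing.
It fails at once if the staining jar is pushed from its place or tipped (distance of stain_jar from where it was at the start of the episode above 0.02 m or angle between stain_jar's own z axis and vertical above 0.3 rad).
It also fails if it takes over 106 s, if anything falls off the work surface, if the arm or the gripper's body presses on something with over 40 N, if the wrist force passes 120 N, or if a joint passes its speed limit or range.

ROBOT

A 7-joint arm with a two-finger parallel gripper is mounted at the origin on a cart in front of the work surface, level with it; the furniture and walls round the work are solid. World frame = base frame: x ahead of the robot, y to its left, z up, the work surface at z = 0. Lengths are in m, angles in degrees, forces in N, time in s.
With the tool pointing down it reaches from about 0.425 to 0.875 m from the base axis. Payload 4.7 kg.
Tool frame: the origin (TCP) lies at the very end of the fingers, on their centre line; the grasp point (between the pads) lies 19 mm behind it (manip.grip_point_offset is the distance from the TCP to the grasp point, in m); z points along the fingers, y is the direction in which the jaws open and shut (so a half turn about z gives the same grasp; the last joint's range is limited). The gripper opens to 87 mm and grips with 3 to 60 N. Pads are 19 mm wide; open, the fingers measure 117 mm over their backs; the gripper's body (75 mm by 190 mm) begins 51 mm behind the grasp point.
Start: joints at [-70.64, 18.392, -4.016, 83.108, 1.295, 78.541, -3.26], TCP at [0.207, 0.616, 0.223] pointing down, gripper open.
Joint ranges: [-163.93, 163.93], [-17.29, 119.83], [-79.2, 71.16], [3.27, 140.29], [-89.18, 269.18], [5.43, 117.66], [-154.24, 154.24]. Speed limits (degrees/s): [147.25, 147.25, 180, 180, 180, 180, 180].

INTERFACE

Orientations are given as [roll, pitch, yaw] about the fixed x, y, z axes, in that order (R = Rz(yaw) Ry(pitch) Rx(roll)).
In Python, from cell import manip, read_camera, camera_params, close_job gives the robot as it stands.
- The arm moves only by the shell command python3 -m handwheel 'ROWS' [FORCE]. ROWS is text: rows parted by semicolons, each of 7 numbers parted by spaces: the shift along the tool's x, y, z in mm, then the turn, a rotation vector about the tool's x, y, z in rad, then the opening, from -1 (shut) to 1 (fully open). In form: tx ty tz rx ry rz hand; .... A call has 1 to 12 rows; each row is the pose to reach, as a shift and turn from the pose commanded when the call began, along the tool's axes at that moment; what a row does not reach only later rows make up. A row lasts 1/12 s, in which the tool goes at most 41.7 mm and 7.16 degrees, less where a joint would pass 70% of its speed; a pose out of reach is approached as far as the arm can. A call with a gripper value outside its range is refused whole. The fingers move at their own pace and stop on an object; FORCE is the grip in N (left out, the last holds). Time passes only in rows, so rows that repeat a pose let the fingers close. It gives the time, the measured TCP pose, the force and the opening at its end, in the units of the state.
- manip.get_state(): the state, without advancing time (a new reading comes with each control period).
- read_camera(name): name is "scene" or "top" or "wrist"; returns (picture, depth): 420x560x3 uint8, blue, green, red; 420x560 float32, m along the optical axis (not along the pixel's ray), 0 where there is no reading.
- camera_params(name): a dict with "fovy" (degrees; the focal length in pixels is half the picture's height over the tangent of half this angle, whatever the lens; pixels are square), "cx", "cy" (the principal point, pixels), "dist" ([k1, k2, p1, p2, k3] as OpenCV has them; the pictures are not rectified), "rvec" (rotation vector, rad) and "tvec" (3), from world to camera coordinates, as OpenCV has them. Camera axes: x right, y down, z forward; pixel columns grow to the right and rows downward; lengths in m; the calibration is good to about 2 mm. A picture is of the moment at which its call begins: read the wrist's pose just before it. camera_params takes no time and is no camera call; for the wrist camera it gives the pose at the moment of the call.
- close_job(): hands the job in, once; it reports no verdict.
The state is a dict: "t": time; "qpos": joint angles; "joint_velocities": joint speeds; "tau": joint torques, N m; "tcp_pos": TCP position; "tool_rot": TCP orientation; "force": force on the tool from outside, world axes, zero at the start; "wrist_torque": the same for the moment, N m; "opening": finger opening in m.
Only numpy, scipy, OpenCV 4.12 (cv2) and the standard library are available. Lean on these libraries where they do the work, as an engineer would, in place of code of your own. Each camera call takes 0.05 s, during which the arm holds its last target. There are 200 camera calls.

## Working session

There is one attempt and no reset: what is moved stays moved. The work goes in short steps, Python scripts to look and compute and a shell command to move; the robot and the scene stay as the last step left them, time stands still between calls to the robot, and variables do not carry over. Pictures are saved under pics/ and viewed, about 12 in all and at most 16, crops included, and the job is handed in when it is done.

```bash
mkdir -p pics; ls; cat > h.py <<'E'
import numpy as np,cv2
from cell import manip,read_camera,camera_params
def K(p,h=420):
    f=h/2/np.tan(np.radians(p['fovy'])/2); return np.array([[f,0,p['cx']],[0,f,p['cy']],[0,0,1.]])
def ray(p,uv):
    n=cv2.undistortPoints(np.array(uv,float).reshape(-1,1,2),K(p),np.array(p['dist'],float)).reshape(-1,2)
    R=cv2.Rodrigues(np.array(p['rvec'],float))[0]; t=np.array(p['tvec'],float).ravel()
    return R,t,np.c_[n,np.ones(len(n))]
def onplane(p,uv,z):
    R,t,n=ray(p,uv); c=-R.T@t; d=n@R
    return c+d*((np.asarray(z)-c[2])/d[:,2])[:,None]
def cloud(p,dep):
    v,u=np.mgrid[0:420,0:560]; R,t,n=ray(p,np.c_[u.ravel(),v.ravel()])
    return ((n*dep.reshape(-1,1)-t)@R).reshape(420,560,3)
E
python3 - <<'E'
from h import *
for n in ('scene','top'):
    p=camera_params(n);im,d=read_camera(n);np.savez(f'pics/{n}0.npz',im=im,d=d);cv2.imwrite(f'pics/{n}0.png',cv2.resize(im,(784,588)))
    print(n,p)
print(manip.get_state(),manip.grip_point_offset)
E
```

```text
pics
scene {'fovy': 44.02346104513127, 'cx': 271.025657733625, 'cy': 212.62913657312012, 'dist': array([-0.00930523,  0.        ,  0.        ,  0.        ,  0.        ]), 'rvec': array([ 1.83065263, -0.86654094,  0.54346709]), 'tvec': array([-0.3971251 ,  0.21004079,  0.599158  ])}
top {'fovy': 51.70328650371044, 'cx': 278.02190238642794, 'cy': 212.87817171326802, 'dist': array([0.00254398, 0.        , 0.        , 0.        , 0.        ]), 'rvec': array([ 2.06722084, -2.14327921,  0.23350312]), 'tvec': array([-0.02648683,  0.57839515,  0.87740505])}
{'t': 0.1, 'qpos': array([-70.64106748,  18.43402289,  -4.01509828,  83.17022141,
         1.29525784,  78.54082079,  -3.25942316]), 'joint_velocities': array([-0.03551713, -0.1207482 ,  0.03949438, -0.05864532,  0.02753074,
       -0.02375805, -0.02171144]), 'tau': array([-3.88164135e-04, -4.92574489e+01, -4.05882485e-01, -3.13397813e+01,
       -6.40984462e-02,  3.95200134e-02,  9.89883733e-05]), 'tcp_pos': array([0.20668739, 0.61572141, 0.22155955]), 'tool_rot': array([-1.79900183e+02,  5.97961767e-03,  1.61450936e+02]), 'force': array([ 0.23006633, -0.65322297,  0.1720871 ]), 'wrist_torque': array([ 0.04339112, -0.01732553, -0.00906881]), 'opening': 0.08678933602559682} 0.0187
```

View pics/top0.png

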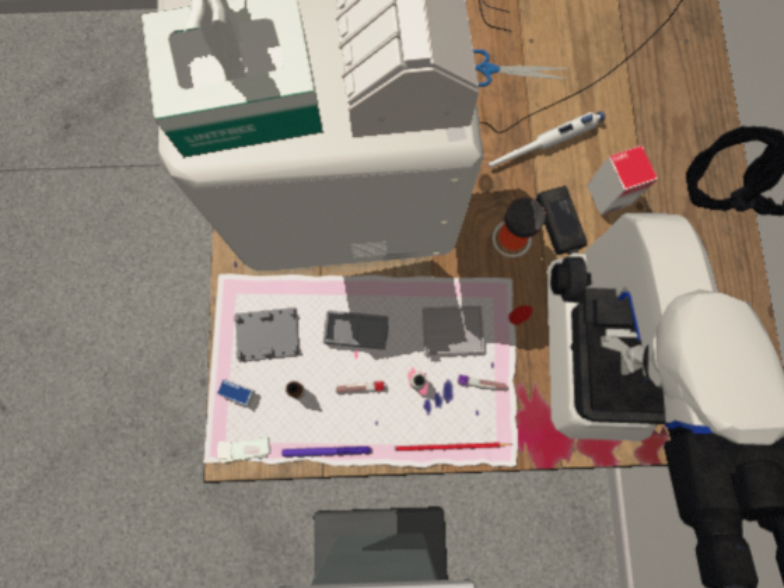

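View pics/scene0.png

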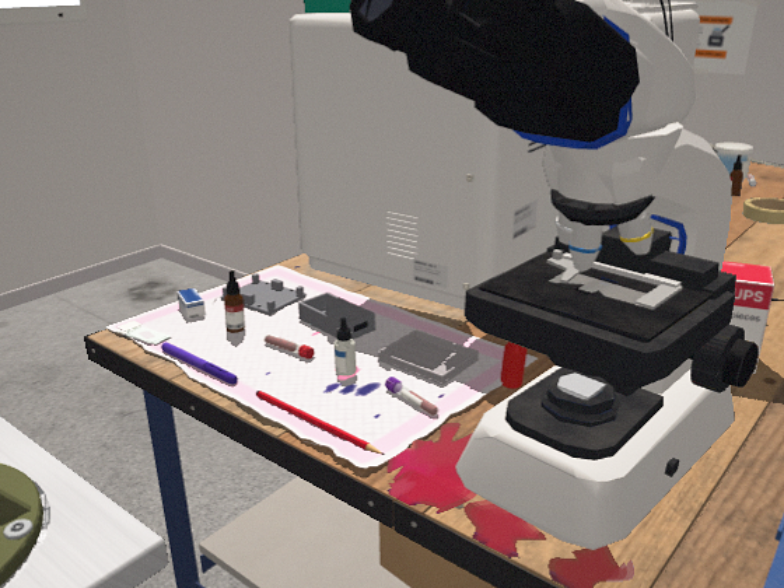

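The top view (784 px wide) shows these:
- **Carton:** blue, (237,392). The white and red box at (625,180) is larger and not it.
- **Bottles:** brown at (295,389) and white at (419,381). The red look-alike at (519,314) is to be left alone.
- **Tubes:** red cap at (360,387) and purple cap at (483,382). The marker at (326,451) and pencil at (450,446) are not tubes.
- **Fixtures:** comb tray (267,334), caddy (356,330) and steel tray (453,330).
- **Staining jar:** (515,230).

I'll check with a close crop and depth.

```bash
python3 - <<'E'
from h import *
z=np.load('pics/top0.npz');im,d=z['im'],z['d'];p=camera_params('top')
c=im[205:315,150:380];cv2.imwrite('pics/crop1.png',cv2.resize(c,None,fx=3.45,fy=3.45,interpolation=cv2.INTER_CUBIC))
P=cloud(p,d)
# height map rectified: x 0.35..0.75, y 0.45..-0.25, 1mm
for nm,u,v in [('carton',237,392),('brown',295,389),('redtube',360,387),('white',419,381),('purp',483,382),('tray',267,334),('caddy',356,330),('steel',453,330),('jar',522,216),('red',519,314),('box',350,240),('scope edge',560,400),('knob',570,275),('bench',400,420),('scopehead',720,360),('boxtopedge',300,140)]:
    print(nm,P[int(v/1.4),int(u/1.4)].round(3))
E
```

```text
carton [0.444 0.196 0.028]
brown [0.444 0.1   0.07 ]
redtube [0.447 0.004 0.014]
white [ 0.448 -0.087  0.061]
purp [ 0.448 -0.191  0.014]
tray [0.538 0.154 0.01 ]
caddy [0.536 0.008 0.029]
steel [ 0.535 -0.149  0.001]
jar [ 0.687 -0.251  0.111]
red [ 0.548 -0.248  0.048]
box [0.644 0.006 0.156]
scope edge [ 0.415 -0.305  0.033]
knob [ 0.591 -0.314  0.116]
bench [ 0.392 -0.056  0.004]
scopehead [ 0.43  -0.364  0.393]
boxtopedge [0.683 0.044 0.384]
```

View pics/crop1.png

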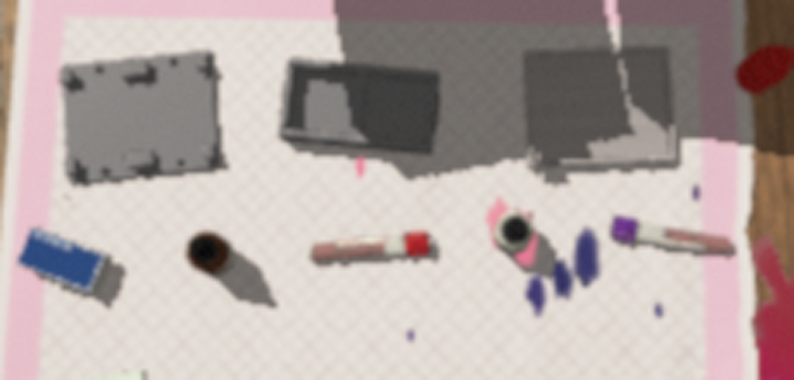

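```bash
python3 - <<'E'
from h import *
z=np.load('pics/top0.npz');d=z['d'];p=camera_params('top');P=cloud(p,d)
def W(pts,h): return onplane(p,np.array(pts)/3.45+[150,205],h)[:,:2]
for n,pts,h in [('tray',[(62,68),(212,52),(222,168),(70,183)],.018),('caddy',[(290,60),(440,72),(433,153),(281,138)],.026),('steel',[(524,52),(668,46),(680,165),(533,170)],.012),('carton',[(38,228),(110,252),(92,290),(20,265)],.024)]:
    q=W(pts,h);e=[(q[1]-q[0]+q[2]-q[3])/2,(q[3]-q[0]+q[2]-q[1])/2]
    print(n,q.mean(0).round(4),[(np.linalg.norm(a).round(4),np.degrees(np.arctan2(a[1],a[0])).round(1)) for a in e])
for n,pts in [('red',[(312,252),(432,245)]),('purp',[(613,229),(735,247)])]:
    q=W(pts,.008);a=q[0]-q[1];print(n,q.mean(0).round(4),np.linalg.norm(a).round(4),np.degrees(np.arctan2(a[1],a[0])).round(1))
for n,c in [('brown',(.444,.1)),('white',(.448,-.087))]:
    m=(np.hypot(P[...,0]-c[0],P[...,1]-c[1])<.03)
    for h in (.02,.05,.065): 
        q=P[m&(P[...,2]>h)]; print(n,h,len(q),q.max(0).round(4),((q.min(0)+q.max(0))/2).round(4) if len(q) else 0)
E
```

```text
tray [0.5343 0.1502] [(np.float64(0.0986), np.float64(-86.1)), (np.float64(0.0767), np.float64(-175.2))]
caddy [0.5355 0.0066] [(np.float64(0.0984), np.float64(-97.2)), (np.float64(0.0524), np.float64(172.9))]
steel [ 0.5306 -0.1504] [(np.float64(0.0957), np.float64(-89.9)), (np.float64(0.079), np.float64(-178.4))]
carton [0.4441 0.1969] [(np.float64(0.0491), np.float64(-110.4)), (np.float64(0.0257), np.float64(154.7))]
red [0.4447 0.0026] 0.0777 91.2
purp [ 0.4444 -0.1928] 0.0793 79.6
brown 0.02 127 [0.4563 0.1156 0.0871] [0.4447 0.1035 0.0536]
brown 0.05 83 [0.456  0.1133 0.0871] [0.4453 0.1026 0.0686]
brown 0.065 47 [0.4523 0.1104 0.0871] [0.4451 0.103  0.0765]
white 0.02 110 [ 0.4632 -0.0772  0.0724] [ 0.4514 -0.0882  0.0486]
white 0.05 49 [ 0.4592 -0.081   0.0724] [ 0.4517 -0.0886  0.0619]
white 0.065 10 [ 0.4541 -0.0848  0.0724] [ 0.4517 -0.088   0.0687]
```

```bash
cat >> h.py <<'E'
def plan(x,y,z,phi):
    "shift mm and turn rad in tool axes to reach TCP xyz, jaw direction phi deg (mod 360), tool straight down"
    from scipy.spatial.transform import Rotation as Ro
    s=manip.get_state();R=Ro.from_euler('xyz',s['tool_rot'],degrees=True)
    T=Ro.from_euler('xyz',[180,0,phi+90],degrees=True)
    print('shift',(R.inv().apply(np.array([x,y,z])-s['tcp_pos'])*1e3).round(1),'turn',(R.inv()*T).as_rotvec().round(3),'open',round(s['opening'],4),'t',s['t'])
E
python3 - <<'E'
from h import *
z=np.load('pics/top0.npz');d=z['d'];p=camera_params('top');P=cloud(p,d)
m=(np.hypot(P[...,0]-.545,P[...,1]+.255)<.035)&(P[...,2]>.02);q=P[m];print('redbottle',q.min(0),q.max(0))
plan(.444,.197,.12,-23)
plan(.444,.197,.05,-23)
E
```

```text
redbottle [ 0.53861435 -0.26764901  0.02006063] [ 0.56170624 -0.24231565  0.08849431]
shift [-358.2 -321.3  102.2] turn [-1.000e-03  2.000e-03  1.648e+00] open 0.0868 t 0.1
shift [-358.2 -321.2  172.2] turn [-1.000e-03  2.000e-03  1.648e+00] open 0.0868 t 0.1
```

```bash
python3 -m handwheel '-40 -35 10 0 0 0.12 1;-75 -65 20 0 0 0.24 1;-110 -100 30 0 0 0.37 1;-145 -130 40 0 0 0.49 1;-180 -160 50 0 0 0.61 1;-210 -190 60 0 0 0.73 1;-240 -220 70 0 0 0.85 1;-270 -245 80 0 0 0.97 1;-300 -270 90 0 0 1.09 1;-330 -295 100 0 0 1.21 1;-350 -315 102 0 0 1.33 1;-358 -321 102 0 0 1.45 1' 25
python3 -c "
from h import *
plan(.444,.197,.012,-23)"
```

```text
t: 1.1
tcp_pos: [0.4444, 0.1944, 0.1195]
tool_rot: [-180.0, 0.1, 77.9]
force: [1.0, -0.2, 0.0]
opening: 0.087
shift [  2.6  -0.8 107.5] turn [-0.001  0.002  0.191] open 0.087 t 1.1
```

```bash
python3 -m handwheel '0 0 0 0 0 0.1 1;2 0 0 0 0 0.19 1;2 0 0 0 0 0.19 1'
python3 -c "
from h import *
p=camera_params('wrist');im,d=read_camera('wrist');cv2.imwrite('pics/w1.png',im);P=cloud(p,d)
m=(P[...,2]>.017)&(P[...,2]<.035)&(np.hypot(P[...,0]-.444,P[...,1]-.197)<.045)
print(m.sum(),cv2.minAreaRect((P[m][:,:2]*1000).astype(np.float32)),np.median(P[m][:,2]))
plan(.444,.197,.012,-23)"
```

```text
t: 1.35
tcp_pos: [0.4445, 0.1993, 0.1202]
tool_rot: [-180.0, 0.0, 67.3]
force: [-0.0, 0.9, 0.5]
opening: 0.0867
2049 ((446.2226257324219, 200.61532592773438), (53.2525749206543, 26.346263885498047), 67.38105773925781) 0.024552030397247085
shift [ -2.7   0.8 108.3] turn [-0.    0.    0.01] open 0.0871 t 1.4
```

View pics/w1.png

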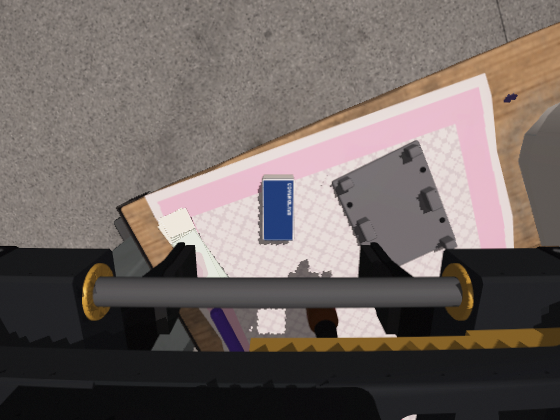

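The wrist view shows the carton at (278,210) and the comb tray at (395,205). The fitted carton centre is (0.446, 0.2006) at 67.4°, right below the tool, so I'll grip it.

```bash
python3 -m handwheel '0 0 40 0 0 0 1;0 1 80 0 0 0 1;0 1 100 0 0 0 1;0 1 108 0 0 0 1;0 1 108 0 0 0 1;0 1 108 0 0 0 -0.6;0 1 108 0 0 0 -0.6;0 1 108 0 0 0 -0.6;0 1 108 0 0 0 -0.6;0 1 108 0 0 0 -0.6' 20
python3 -c "
from h import *
plan(.532,-.133,.10,-90);plan(.532,-.133,.02,-90)"
```

```text
t: 2.23
tcp_pos: [0.4461, 0.2001, 0.0136]
tool_rot: [179.9, -0.1, 67.5]
force: [-0.8, -0.4, -0.5]
opening: 0.0616
shift [-274.7  206.9  -86.7] turn [-0.    -0.002  1.178] open 0.0616 t 2.2333
shift [-274.9  206.8   -6.7] turn [-0.    -0.002  1.178] open 0.0616 t 2.2333
```

```bash
python3 -m handwheel '0 0 0 0 0 0 -1;0 0 0 0 0 0 -1;0 0 0 0 0 0 -1;0 0 0 0 0 0 -1;0 0 0 0 0 0 -1;0 0 0 0 0 0 -1;0 0 0 0 0 0 -1;0 0 0 0 0 0 -1;0 0 0 0 0 0 -1;0 0 -40 0 0 0 -1;0 0 -80 0 0 0 -1;0 0 -117 0 0 0 -1' 20
python3 -c "
from h import *
plan(.532,-.133,.13,-90);plan(.532,-.133,.02,-90)"
```

```text
t: 3.23
tcp_pos: [0.4451, 0.1991, 0.1308]
tool_rot: [-180.0, 0.1, 67.5]
force: [0.8, 0.4, -0.0]
opening: 0.026
shift [-273.5  207.6    1. ] turn [0.000e+00 1.000e-03 1.177e+00] open 0.026 t 3.2333
shift [-273.3  207.6  111. ] turn [0.000e+00 1.000e-03 1.177e+00] open 0.026 t 3.2333
```

```bash
python3 -m handwheel '-30 22 0 0 0 0.12 -1;-60 45 0 0 0 0.24 -1;-90 68 0 0 0 0.36 -1;-120 90 0 0 0 0.48 -1;-150 113 0 0 0 0.6 -1;-180 136 0 0 0 0.72 -1;-210 158 0 0 0 0.84 -1;-240 181 0 0 0 0.96 -1;-265 200 0 0 0 1.08 -1;-273 207 0 0 0 1.18 -1;-273 207 0 0 0 1.18 -1;-273 207 0 0 0 1.18 -1'
python3 -c "
from h import *
p=camera_params('wrist');im,d=read_camera('wrist');cv2.imwrite('pics/w2.png',im)
plan(.532,-.133,.018,-90)"
```

```text
t: 4.23
tcp_pos: [0.5318, -0.132, 0.1292]
tool_rot: [-180.0, 0.0, -0.1]
force: [0.3, 0.2, 0.4]
opening: 0.0259
shift [  0.3   2.5 111.1] turn [-0.001  0.001  0.001] open 0.0257 t 4.2833
```

View pics/w2.png

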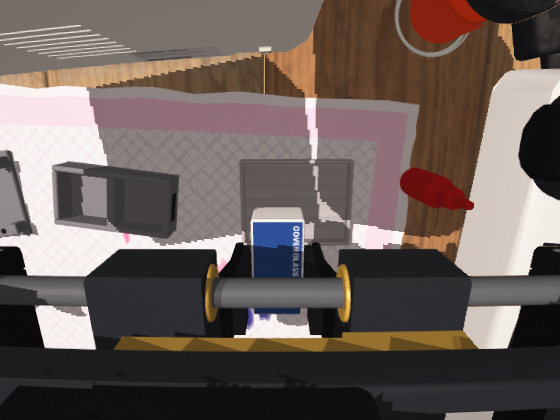

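The wrist view shows the carton held at (277,265), the steel tray at (297,200), the red bottle clear of the gripper at (435,187) and the caddy at (115,200). I'll lower it.

```bash
python3 -m handwheel '0 2 40 0 0 0 -1;0 2 80 0 0 0 -1;0 2 100 0 0 0 -1;0 2 108 0 0 0 -1;0 2 111 0 0 0 -1;0 2 112 0 0 0 -1;0 2 112 0 0 0 -0.1;0 2 112 0 0 0 -0.1;0 2 112 0 0 0 -0.1;0 2 112 0 0 0 -0.1;0 2 85 0 0 0 -0.1;0 2 45 0 0 0 0.5'
python3 -c "
from h import *
plan(.4447,.0026,.12,1.2);plan(.4447,.0026,.03,1.2)"
```

```text
t: 5.28
tcp_pos: [0.529, -0.1332, 0.0824]
tool_rot: [180.0, 0.4, -0.1]
force: [0.5, 0.8, 0.2]
opening: 0.0411
shift [ -84.9 -135.6  -36.9] turn [-0.006  0.006 -1.594] open 0.0411 t 5.2833
shift [ -84.2 -135.6   53. ] turn [-0.006  0.006 -1.594] open 0.0411 t 5.2833
```

```bash
python3 -m handwheel '0 0 -37 0 0 -0.12 1;-8 -14 -37 0 0 -0.24 1;-25 -40 -37 0 0 -0.36 1;-40 -65 -37 0 0 -0.48 1;-55 -90 -37 0 0 -0.6 1;-70 -110 -37 0 0 -0.72 1;-80 -130 -37 0 0 -0.84 1;-85 -135 -37 0 0 -0.96 1;-85 -135 -37 0 0 -1.08 1;-85 -135 -37 0 0 -1.2 1;-85 -135 -37 0 0 -1.32 1;-85 -135 -37 0 0 -1.44 1'
python3 -m handwheel '0 0 0 0 0 -0.12 1;0 0 0 0 0 -0.15 1;0 0 0 0 0 -0.15 1'
python3 -c "
from h import *
p=camera_params('wrist');im,d=read_camera('wrist');cv2.imwrite('pics/w3.png',im);P=cloud(p,d);np.savez('pics/w3.npz',P=P,im=im)
for lo,hi in ((.005,.025),(.009,.025)):
  m=(P[...,2]>lo)&(P[...,2]<hi)&(np.hypot(P[...,0]-.4447,P[...,1]-.0026)<.05)
  print(m.sum(),cv2.minAreaRect((P[m][:,:2]*1000).astype(np.float32)),np.percentile(P[m][:,2],[5,50,95]))
plan(.4447,.0026,.005,1.2)"
```

```text
t: 6.28
tcp_pos: [0.4476, 0.0013, 0.1221]
tool_rot: [179.9, -0.1, 82.7]
force: [-0.7, 0.2, -0.4]
opening: 0.0869
t: 6.53
tcp_pos: [0.4476, 0.0012, 0.122]
tool_rot: [179.9, -0.0, 91.0]
force: [0.2, 0.1, 0.2]
opening: 0.087
1430 ((448.19586181640625, 6.193321228027344), (15.22011661529541, 79.85240936279297), 1.5028342008590698) [0.00893637 0.01285442 0.01529796]
1353 ((448.2660217285156, 6.1928863525390625), (15.076021194458008, 79.85770416259766), 1.3792178630828857) [0.00994761 0.01298904 0.01536307]
shift [  1.3  -3.  117. ] turn [ 0.001 -0.001 -0.005] open 0.087 t 6.5833
```

View pics/w3.png

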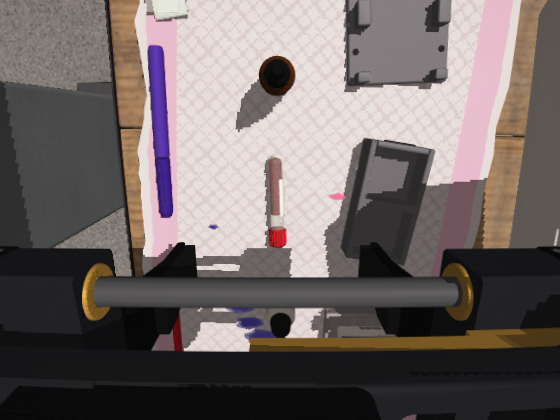

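The red-cap tube lies at (277,202) with its cap end down at (277,238), and the fit gives (0.448, 0.006) at 91.4°. The caddy is at (388,200), the tray at (398,40) and the brown bottle at (277,75). I'll grip the tube.

```bash
python3 -m handwheel '4 0 40 0 0 0 0;4 0 80 0 0 0 -0.1;4 0 105 0 0 0 -0.1;4 0 114 0 0 0 -0.1;4 0 118 0 0 0 -0.1;4 0 118 0 0 0 -1;4 0 118 0 0 0 -1;4 0 118 0 0 0 -1;4 0 118 0 0 0 -1;4 0 118 0 0 0 -1;4 0 118 0 0 0 -1;4 0 118 0 0 0 -1' 15
python3 -m handwheel '0 0 0 0 0 0 -1;0 0 0 0 0 0 -1;0 0 0 0 0 0 -1;0 0 0 0 0 0 -1;0 0 0 0 0 0 -1;0 0 -40 0 0 0 -1;0 0 -80 0 0 0 -1;0 0 -110 0 0 0 -1' 15
python3 -c "
from h import *
z=np.load('pics/w3.npz');P=z['P']
m=(P[...,2]>.022)&(P[...,2]<.034)&(np.hypot(P[...,0]-.5375,P[...,1]-.009)<.065)
print('caddy',cv2.minAreaRect((P[m][:,:2]*1000).astype(np.float32)))
plan(.5343,.1302,.12,94.5)"
```

```text
t: 7.58
tcp_pos: [0.4476, 0.0054, 0.0039]
tool_rot: [180.0, -0.0, 91.0]
force: [0.1, 0.7, -0.2]
opening: 0.0149
t: 8.25
tcp_pos: [0.4476, 0.0048, 0.1154]
tool_rot: [180.0, 0.0, 90.9]
force: [1.3, 0.2, -0.1]
opening: 0.012
caddy ((538.9171142578125, 8.445220947265625), (100.10183715820312, 53.2520866394043), 82.28074645996094)
shift [124.   88.8  -4.6] turn [-0.000e+00  1.000e-03 -1.633e+00] open 0.012 t 8.25
```

```bash
python3 -m handwheel '0 0 -25 0 0 0.12 -1;20 5 -25 0 0 0.24 -1;50 10 -25 0 0 0.36 -1;80 15 -25 0 0 0.48 -1;110 20 -25 0 0 0.6 -1;135 25 -25 0 0 0.72 -1;145 30 -25 0 0 0.84 -1;145 30 -25 0 0 0.96 -1;145 30 -25 0 0 1.08 -1;145 30 -25 0 0 1.2 -1;145 30 -25 0 0 1.32 -1;145 30 -25 0 0 1.44 -1'
python3 -m handwheel '0 0 0 0 0 0.07 -1;0 0 0 0 0 0.07 -1;0 0 0 0 0 0.07 -1'
python3 -c "
from h import *
p=camera_params('wrist');im,d=read_camera('wrist');cv2.imwrite('pics/w4.png',im);P=cloud(p,d);np.savez('pics/w4.npz',P=P,im=im)
m=(P[...,2]>.004)&(P[...,2]<.03)&(np.hypot(P[...,0]-.537,P[...,1]-.153)<.07)
print('tray',cv2.minAreaRect((P[m][:,:2]*1000).astype(np.float32)))
q=P[m&(P[...,2]>.0135)];print('posts',cv2.minAreaRect((q[:,:2]*1000).astype(np.float32)))
plan(.537,.153,.12,-85.5)"
```

```text
t: 9.25
tcp_pos: [0.4746, 0.1506, 0.138]
tool_rot: [180.0, 0.0, 8.1]
force: [-0.2, -0.6, -0.5]
opening: 0.0124
t: 9.5
tcp_pos: [0.4746, 0.1507, 0.1382]
tool_rot: [180.0, 0.0, 4.6]
force: [-0.7, 0.3, 0.2]
opening: 0.0123
tray ((539.2100830078125, 154.63336181640625), (79.54098510742188, 100.14747619628906), 4.565187931060791)
posts ((539.375, 154.88327026367188), (69.80064392089844, 98.26071166992188), 4.024356365203857)
shift [62.3  2.7 18.2] turn [0.    0.    0.001] open 0.0123 t 9.55
```

View pics/w4.png

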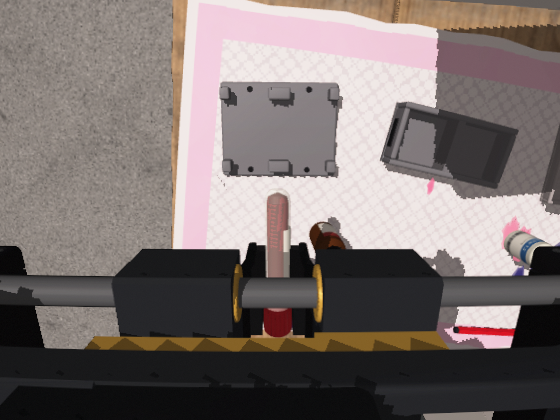

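```bash
python3 -c "
from h import *
plan(.5373,.1795,.011,-85.6)"
```

```text
shift [ 64.8 -23.7 127.2] turn [0.    0.    0.003] open 0.0123 t 9.55
```

```bash
python3 -m handwheel '35 -13 0 0 0 0 -1;65 -24 0 0 0 0 -1;65 -24 20 0 0 0 -1;65 -24 60 0 0 0 -1;65 -24 95 0 0 0 -1;65 -24 112 0 0 0 -1;65 -24 120 0 0 0 -1;65 -24 125 0 0 0 -1;65 -24 127 0 0 0 -1;65 -24 127 0 0 0 -1'
python3 -m handwheel '0 0 0 0 0 0 -0.4;0 0 0 0 0 0 -0.4;0 0 0 0 0 0 -0.4;0 0 -30 0 0 0 -0.4;0 0 -70 0 0 0 0;0 0 -110 0 0 0 0.5'
python3 -c "
from h import *
plan(.448,-.1895,.12,-10)"
```

```text
t: 10.38
tcp_pos: [0.5387, 0.1801, 0.0125]
tool_rot: [-180.0, -0.1, 4.5]
force: [0.1, 0.5, 0.3]
opening: 0.0121
t: 10.88
tcp_pos: [0.537, 0.1793, 0.1225]
tool_rot: [180.0, 0.1, 4.4]
force: [1.4, 0.7, 0.4]
opening: 0.0327
shift [-117.3  360.8    3. ] turn [-0.     0.002 -1.319] open 0.0327 t 10.8833
```

```bash
python3 -m handwheel '-10 35 0 0 0 -0.12 1;-22 70 0 0 0 -0.24 1;-35 105 0 0 0 -0.36 1;-47 140 0 0 0 -0.48 1;-59 175 0 0 0 -0.6 1;-70 210 0 0 0 -0.72 1;-82 245 0 0 0 -0.84 1;-94 280 0 0 0 -0.96 1;-105 315 0 0 0 -1.08 1;-113 345 0 0 0 -1.2 1;-117 361 0 0 0 -1.32 1;-117 361 0 0 0 -1.32 1'
python3 -c "
from h import *
p=camera_params('wrist');im,d=read_camera('wrist');cv2.imwrite('pics/w5.png',im);P=cloud(p,d);np.savez('pics/w5.npz',P=P,im=im)
m=(P[...,2]>.007)&(P[...,2]<.025)&(np.hypot(P[...,0]-.448,P[...,1]+.19)<.05)
print('tube',cv2.minAreaRect((P[m][:,:2]*1000).astype(np.float32)))
m=(P[...,2]>.02)&(P[...,2]<.05)&(np.hypot(P[...,0]-.535,P[...,1]+.13)<.05)
print('carton',cv2.minAreaRect((P[m][:,:2]*1000).astype(np.float32)),np.percentile(P[m][:,2],[5,50,95]))
plan(.448,-.1895,.004,-10)"
```

```text
t: 11.88
tcp_pos: [0.4478, -0.195, 0.1226]
tool_rot: [179.9, 0.1, 80.0]
force: [0.8, 0.3, 0.2]
opening: 0.087
tube ((468.5940856933594, -194.9535675048828), (79.78530883789062, 56.873046875), 79.42125701904297)
carton ((534.5170288085938, -132.87081909179688), (26.79412841796875, 53.22092819213867), 89.787353515625) [0.02601754 0.02758633 0.0287708 ]
shift [  2.7  -1.3 118.4] turn [ 0.002  0.    -0.   ] open 0.0871 t 11.9333
```

View pics/w5.png

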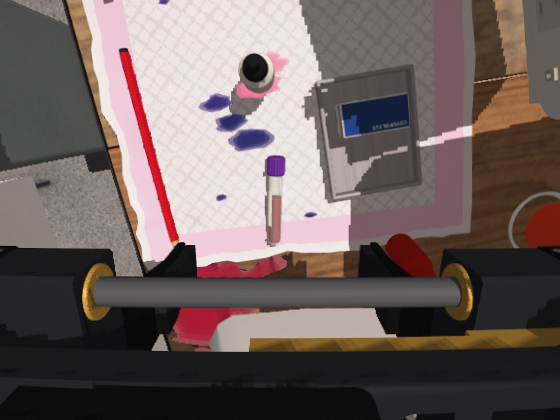

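The carton lies flat in the steel tray at (375,115). The purple-cap tube is at (275,198), cap up at (275,165), and the fit caught the tray rim, so I'll refit. I'll also narrow the jaws before going down, since the steel tray is close.

```bash
python3 -c "
from h import *
P=np.load('pics/w5.npz')['P']
m=(P[...,2]>.007)&(P[...,2]<.025)&(abs(P[...,0]-.448)<.02)&(abs(P[...,1]+.19)<.05)
print('tube',cv2.minAreaRect((P[m][:,:2]*1000).astype(np.float32)))
m=(P[...,2]>.04)&(np.hypot(P[...,0]-.4515,P[...,1]+.088)<.03)
q=P[m];print('white',q.min(0),q.max(0))
"
python3 -m handwheel '2 0 0 0 0 0 -0.1;2 0 0 0 0 0 -0.1;2 0 0 0 0 0 -0.1;2 0 0 0 0 0 -0.1;2 0 0 0 0 0 -0.1;2 0 0 0 0 0 -0.1;2 0 0 0 0 0 -0.1;2 0 40 0 0 0 -0.1;2 0 70 0 0 0 -0.1'
```

```text
tube ((448.068603515625, -191.12020874023438), (79.78530883789062, 15.112353324890137), 79.42125701904297)
white [ 0.44124964 -0.09929583  0.04000371] [ 0.46411487 -0.07642055  0.07175853]
t: 12.68
tcp_pos: [0.451, -0.1872, 0.0515]
tool_rot: [179.8, -0.0, 80.1]
force: [-0.1, 0.4, -0.3]
opening: 0.0411
```

```bash
python3 -m handwheel '0 0 10 0 0 0 -0.1;0 0 10 0 0 0 -0.1'; python3 -c "
from h import *
plan(.448,-.1905,.004,-10.6)"
```

```text
t: 12.85
tcp_pos: [0.4471, -0.1866, 0.0392]
tool_rot: [-179.7, 0.0, 80.1]
force: [0.4, 0.7, 0.8]
opening: 0.0395
shift [-3.6  1.7 35.2] turn [-0.006  0.001  0.012] open 0.0395 t 12.85
```

```bash
python3 -m handwheel '-3 0 20 0 0 0 -0.1;-3 0 32 0 0 0 -0.1;-3 0 36 0 0 0 -0.1;-3 0 36 0 0 0 -1;-3 0 36 0 0 0 -1;-3 0 36 0 0 0 -1;-3 0 36 0 0 0 -1;-3 0 36 0 0 0 -1;-3 0 36 0 0 0 -1;-3 0 36 0 0 0 -1;-3 0 36 0 0 0 -1' 15
python3 -m handwheel '0 0 -10 0 0 0 -1;0 0 -50 0 0 0 -1;0 0 -90 0 0 0 -1;0 0 -120 0 0 0 -1;0 0 -120 0 0 0 -1'
python3 -c "
from h import *
plan(.5411,.1297,.125,-85.6)"
```

```text
t: 13.77
tcp_pos: [0.4496, -0.1902, 0.0061]
tool_rot: [179.9, -0.0, 80.1]
force: [-0.7, 0.3, 5.2]
opening: 0.0121
t: 14.18
tcp_pos: [0.453, -0.1919, 0.1321]
tool_rot: [179.4, -0.0, 80.0]
force: [0.6, -0.3, -0.6]
opening: 0.0124
shift [332.   31.1   7.7] turn [ 0.009 -0.008  1.32 ] open 0.0124 t 14.1833
```

```bash
python3 -m handwheel '33 3 0 0 0 0.12 -1;66 6 0 0 0 0.24 -1;99 9 0 0 0 0.36 -1;132 12 0 0 0 0.48 -1;165 15 0 0 0 0.6 -1;198 18 0 0 0 0.72 -1;231 21 0 0 0 0.84 -1;264 24 0 0 0 0.96 -1;297 27 0 0 0 1.08 -1;320 29 0 0 0 1.2 -1;332 31 0 0 0 1.32 -1;332 31 0 0 0 1.32 -1'
python3 -m handwheel '0 0 0 0 0 0 -1;0 0 0 0 0 0 -1;0 0 0 0 0 0 -1'
python3 -c "
from h import *
plan(.5411,.1297,.012,-85.6)"
```

```text
t: 15.18
tcp_pos: [0.5367, 0.1352, 0.1253]
tool_rot: [-180.0, 0.0, 4.6]
force: [-0.1, 0.5, -0.4]
opening: 0.0124
t: 15.43
tcp_pos: [0.5365, 0.1295, 0.1256]
tool_rot: [180.0, 0.0, 4.4]
force: [-0.2, 0.1, -0.8]
opening: 0.0123
shift [  4.6   0.2 113.6] turn [0.    0.    0.001] open 0.0123 t 15.4333
```

```bash
python3 -m handwheel '4 0 30 0 0 0 -1;4 0 70 0 0 0 -1;4 0 95 0 0 0 -1;4 0 107 0 0 0 -1;4 0 112 0 0 0 -1;4 0 113 0 0 0 -1;4 0 113 0 0 0 -1'
python3 -m handwheel '0 0 0 0 0 0 -0.4;0 0 0 0 0 0 -0.4;0 0 0 0 0 0 -0.4;0 0 -30 0 0 0 -0.4;0 0 -70 0 0 0 -0.4;-30 0 -110 0 0 0 -0.4;-60 0 -130 0 0 0 -0.2;-60 0 -130 0 0 0 -0.2;-60 0 -130 0 0 0 -0.2'
python3 -c "
from h import *
p=camera_params('wrist');im,d=read_camera('wrist');cv2.imwrite('pics/w6.png',im[:300]);P=cloud(p,d)
R=np.array([[.9971,.0767],[-.0767,.9971]]);L=(P[...,:2]-[.5392,.1546])@R.T
for s in (-.025,.025):
  m=(abs(L[...,1]-s)<.014)&(abs(L[...,0])<.055)&(P[...,2]>.0135);print(cv2.minAreaRect((L[m]*1000).astype(np.float32)),np.percentile(P[m][:,2],[5,50,95]))
plan(.4525,-.088,.12,-97.7)"
```

```text
t: 16.02
tcp_pos: [0.5419, 0.1315, 0.0137]
tool_rot: [-180.0, -0.1, 4.4]
force: [-0.0, 0.1, -0.6]
opening: 0.0125
t: 16.77
tcp_pos: [0.4813, 0.1281, 0.1452]
tool_rot: [-179.8, -0.3, 4.5]
force: [0.6, -0.8, -0.2]
opening: 0.0332
((-7.599674224853516, -25.007823944091797), (27.99640464782715, 94.70306396484375), 89.9814453125) [0.01941287 0.25323537 0.30794567]
((0.32788848876953125, 24.99932098388672), (84.77735900878906, 27.99226951599121), 0.0036870089825242758) [0.01903509 0.23997364 0.26381144]
shift [-45.7 212.9  22.9] turn [-0.003 -0.002  0.213] open 0.0335 t 16.8167
```

View pics/w6.png

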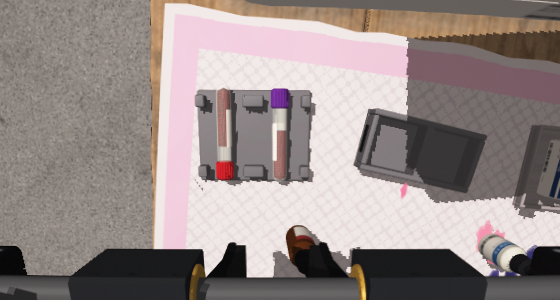

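Both tubes sit in their notches, red at (224,135) and purple at (280,135). The numeric check was spoiled because the gripper was in the mask. White bottle next.

```bash
python3 -m handwheel '-8 38 0 0 0 0.1 0.4;-17 78 0 0 0 0.2 0.4;-25 118 0 0 0 0.21 0.4;-34 158 0 0 0 0.21 0.4;-42 195 0 0 0 0.21 0.4;-46 213 0 0 0 0.21 0.4;-46 213 0 0 0 0.21 0.4;-46 213 0 0 0 0.21 0.4'
python3 -c "
from h import *
plan(.4525,-.088,.026,-97.7)"
```

```text
t: 17.48
tcp_pos: [0.4514, -0.09, 0.1414]
tool_rot: [179.9, 0.1, -7.8]
force: [-0.3, 0.7, -0.5]
opening: 0.0603
shift [  1.   -2.3 115.4] turn [ 0.001  0.002 -0.001] open 0.0603 t 17.4833
```

```bash
python3 -m handwheel '1 -2 30 0 0 0 0.4;1 -2 60 0 0 0 0.4;1 -2 90 0 0 0 0.4;1 -2 108 0 0 0 0.4;1 -2 115 0 0 0 0.4;1 -2 115 0 0 0 -1;1 -2 115 0 0 0 -1;1 -2 115 0 0 0 -1;1 -2 115 0 0 0 -1;1 -2 115 0 0 0 -1;1 -2 115 0 0 0 -1;1 -2 115 0 0 0 -1' 15
python3 -m handwheel '0 0 0 0 0 0 -1;0 0 0 0 0 0 -1;0 0 -20 0 0 0 -1;0 0 -50 0 0 0 -1;0 0 -70 0 0 0 -1;0 0 -70 0 0 0 -1'
python3 -c "
from h import *
plan(.5357,-.0154,.10,-97.7)"
```

```text
t: 18.48
tcp_pos: [0.4533, -0.0868, 0.0281]
tool_rot: [-180.0, -0.1, -7.6]
force: [0.1, -0.5, 2.2]
opening: 0.024
t: 18.98
tcp_pos: [0.4558, -0.0872, 0.1012]
tool_rot: [-179.9, -0.4, -7.6]
force: [1.0, -0.7, -0.1]
opening: 0.0237
shift [ 69.7 -81.7   1.9] turn [-0.002 -0.007  0.002] open 0.0237 t 18.9833
```

```bash
python3 -m handwheel '23 -27 0 0 0 0 -1;47 -54 0 0 0 0 -1;70 -82 0 0 0 0 -1;70 -82 0 0 0 0 -1;70 -82 0 0 0 0 -1;70 -82 0 0 0 0 -1'
python3 -c "
from h import *
p=camera_params('wrist');im,d=read_camera('wrist');P=cloud(p,d);cv2.imwrite('pics/w7.png',im)
plan(.5357,-.0154,.034,-97.7)"
```

```text
t: 19.48
tcp_pos: [0.532, -0.0155, 0.0964]
tool_rot: [179.9, 0.1, -7.6]
force: [0.1, -0.5, -1.1]
opening: 0.0238
shift [ 3.9 -1.2 62.7] turn [0.001 0.002 0.001] open 0.0239 t 19.5333
```

View pics/w7.png

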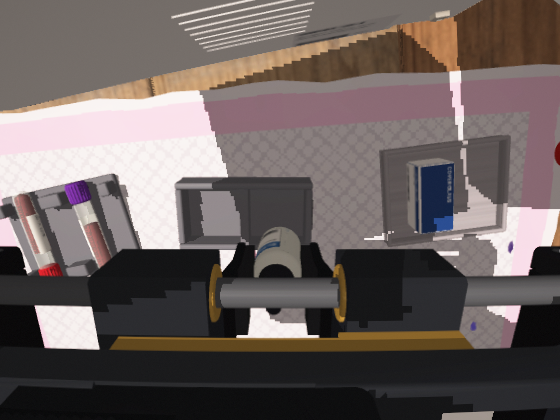

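The bottle at (278,250) lines up with the caddy's right well at (281,212). I'll lower it.

```bash
python3 -m handwheel '4 -1 25 0 0 0 -1;4 -1 45 0 0 0 -1;4 -1 57 0 0 0 -1;4 -1 61 0 0 0 -1;4 -1 62 0 0 0 -1;4 -1 62 0 0 0 -1'
python3 -m handwheel '0 0 0 0 0 0 -0.1;0 0 0 0 0 0 -0.1;0 0 0 0 0 0 -0.1;0 0 0 0 0 0 -0.1;0 0 -30 0 0 0 -0.1;0 0 -70 0 0 0 -0.1;0 0 -100 0 0 0 0.2;0 0 -100 0 0 0 0.2'
python3 -c "
from h import *
plan(.447,.106,.14,-97.7)"
```

```text
t: 20.03
tcp_pos: [0.5372, -0.0149, 0.036]
tool_rot: [-180.0, -0.0, -7.6]
force: [-0.0, 0.3, -0.2]
opening: 0.0241
t: 20.7
tcp_pos: [0.5417, -0.0147, 0.1421]
tool_rot: [-179.8, -0.6, -7.6]
force: [1.0, -0.8, 0.2]
opening: 0.0464
shift [-109.8 -107.1    1.3] turn [-0.004 -0.011  0.002] open 0.0464 t 20.7
```

```bash
python3 -m handwheel '-28 -27 0 0 0 0 0.4;-56 -54 0 0 0 0 0.4;-84 -81 0 0 0 0 0.4;-110 -107 0 0 0 0 0.4;-110 -107 0 0 0 0 0.4;-110 -107 0 0 0 0 0.4;-110 -107 0 0 0 0 0.4'
python3 -c "
from h import *
p=camera_params('wrist');im,d=read_camera('wrist');P=cloud(p,d)
m=(P[...,2]>.03)&(P[...,2]<.095)&(np.hypot(P[...,0]-.447,P[...,1]-.105)<.025)
for h in (.03,.062,.075): q=P[m&(P[...,2]>h)];print(h,len(q),q.min(0),q.max(0)) if len(q) else 0
m=(np.hypot(P[...,0]-.5357,P[...,1]+.0154)<.03)&(P[...,2]>.06)&(P[...,2]<.1);print('white',P[m].min(0),P[m].max(0)) if m.any() else print('white none')
plan(.447,.106,.036,-97.7)"
```

```text
t: 21.28
tcp_pos: [0.4426, 0.1058, 0.1357]
tool_rot: [-180.0, -0.0, -7.6]
force: [-0.2, -1.2, 0.5]
opening: 0.061
0.03 917 [0.43738217 0.0913352  0.0301507 ] [0.45896095 0.11634837 0.08632917]
0.062 412 [0.43929059 0.09507948 0.06213977] [0.45460149 0.11110524 0.08632917]
0.075 118 [0.44364588 0.09866518 0.07543111] [0.45032113 0.10586839 0.08632917]
white [ 0.52931787 -0.02108154  0.06001011] [ 0.54448036 -0.0068648   0.07664061]
shift [ 3.9 -1.4 99.7] turn [ 0.    -0.001  0.001] open 0.0606 t 21.3333
```

```bash
python3 -m handwheel '4 1 30 0 0 0 0.4;4 1 60 0 0 0 0.4;4 1 85 0 0 0 0.4;4 1 96 0 0 0 0.4;4 1 99 0 0 0 0.4;4 1 99 0 0 0 -1;4 1 99 0 0 0 -1;4 1 99 0 0 0 -1;4 1 99 0 0 0 -1;4 1 99 0 0 0 -1;4 1 99 0 0 0 -1;4 1 99 0 0 0 -1' 15
python3 -m handwheel '0 0 0 0 0 0 -1;0 0 0 0 0 0 -1;0 0 -20 0 0 0 -1;0 0 -50 0 0 0 -1;0 0 -80 0 0 0 -1;0 0 -80 0 0 0 -1;0 0 -80 0 0 0 -1'
python3 -c "
from h import *
plan(.5421,.0322,.12,-97.7)"
```

```text
t: 22.33
tcp_pos: [0.4463, 0.1049, 0.037]
tool_rot: [-180.0, -0.0, -7.6]
force: [-0.4, -0.7, 1.7]
opening: 0.0239
t: 22.92
tcp_pos: [0.4472, 0.1052, 0.118]
tool_rot: [-179.8, -0.2, -7.6]
force: [0.2, -0.3, -0.9]
opening: 0.0241
shift [103.7  59.9  -1.9] turn [-0.003 -0.003  0.002] open 0.0241 t 22.9167
```

```bash
python3 -m handwheel '28 16 0 0 0 0 -1;56 32 0 0 0 0 -1;84 48 0 0 0 0 -1;104 59 0 0 0 0 -1;104 59 0 0 0 0 -1;104 59 0 0 0 0 -1;104 59 0 0 0 0 -1'
python3 -c "
from h import *
plan(.5421,.0325,.043,-97.7)"
```

```text
t: 23.5
tcp_pos: [0.5398, 0.0328, 0.1151]
tool_rot: [180.0, 0.2, -7.6]
force: [-0.2, 0.8, -0.4]
opening: 0.0241
shift [ 2.6 -0.  72. ] turn [0.001 0.003 0.002] open 0.0241 t 23.5
```

Opening is limited to about 36 mm so the fingers clear the white bottle.

```bash
python3 -m handwheel '2 0 30 0 0 0 -1;2 0 55 0 0 0 -1;2 0 68 0 0 0 -1;2 0 71 0 0 0 -1;2 0 72 0 0 0 -1;2 0 72 0 0 0 -1'
python3 -m handwheel '0 0 0 0 0 0 -0.2;0 0 0 0 0 0 -0.2;0 0 0 0 0 0 -0.2;0 0 0 0 0 0 -0.2;0 0 -30 0 0 0 -0.2;0 0 -70 0 0 0 -0.2;0 0 -110 0 0 0 -0.2;-40 0 -130 0 0 0 0.2;-75 0 -140 0 0 0 0.5;-75 0 -140 0 0 0 0.5;-75 0 -140 0 0 0 0.5;-75 0 -140 0 0 0 0.5'
python3 -c "
from h import *
p=camera_params('wrist');im,d=read_camera('wrist');P=cloud(p,d);cv2.imwrite('pics/w8.png',im)
R=np.array([[.9910,-.134],[.134,.9910]])
L=(P[...,:2]-[.5389,.0084])@R.T
for s in (-.024,.024):
  m=(np.hypot(L[...,0],L[...,1]-s)<.022)&(P[...,2]>.06)&(P[...,2]<.12);q=P[m];print(s,L[m].min(0),L[m].max(0),q[:,2].max())
p=camera_params('top');im,d=read_camera('top');P=cloud(p,d);cv2.imwrite('pics/top9.png',cv2.resize(im[205:315,150:380],None,fx=3.45,fy=3.45,interpolation=cv2.INTER_CUBIC))
c=np.array([.5392,.1546])-[.003,.0036];R=np.array([[.9971,.0767],[-.0767,.9971]]);L=(P[...,:2]-c)@R.T
for s in (-.025,.025):
  m=(abs(L[...,1]-s)<.012)&(abs(L[...,0])<.05)&(P[...,2]>.012)&(P[...,2]<.03);print('tube',s,L[m].min(0),L[m].max(0),np.median(P[m][:,2]))
s=manip.get_state();print(s['t'],s['tcp_pos'],s['force'])"
```

```text
t: 24.0
tcp_pos: [0.5437, 0.0326, 0.0453]
tool_rot: [-180.0, -0.0, -7.5]
force: [0.3, -0.1, -0.3]
opening: 0.0238
t: 25.0
tcp_pos: [0.4695, 0.0423, 0.1849]
tool_rot: [-179.9, -0.1, -7.6]
force: [1.6, 0.4, -0.4]
opening: 0.0596
-0.024 [-0.00643681 -0.03027179] [ 0.00828059 -0.01525601] 0.07701904208847542
0.024 [-0.00577388  0.01459954] [0.01034144 0.03093976] 0.0915430757462936Traceback (most recent call last):
  File "<string>", line 11, in <module>
    m=(abs(L[...,1]-s)<.012)&(abs(L[...,0])<.05)&(P[...,2]>.012)&(P[...,2]<.03);print('tube',s,L[m].min(0),L[m].max(0),np.median(P[m][:,2]))
                                                                                               ~~~~~~~~^^^
    return umr_minimum(a, axis, None, out, keepdims, initial, where)
ValueError: zero-size array to reduction operation minimum which has no identity
```

View pics/w8.png

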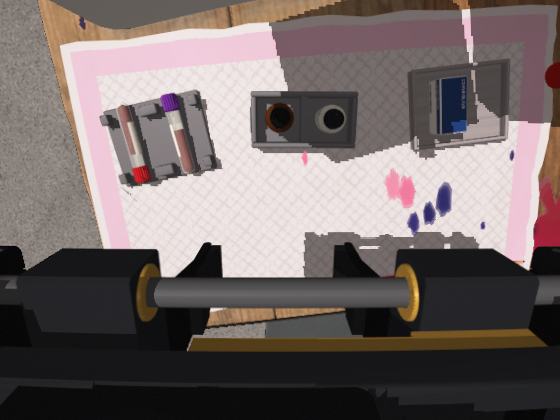

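View pics/top9.png

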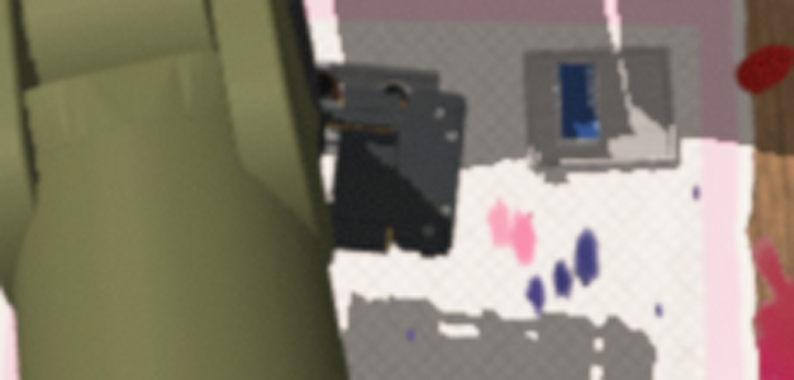

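The wrist view shows both tubes in the tray at (133,143) and (178,133), both bottles in the caddy at (280,117) and (332,118), and the carton flat at (450,105). The arm hides the tray in the top view, so one last numeric check of the tubes comes from the wrist camera.

```bash
python3 -c "
from h import *
p=camera_params('wrist');im,d=read_camera('wrist');P=cloud(p,d)
R=np.array([[.9971,.0767],[-.0767,.9971]]);L=(P[...,:2]-[.5392,.1546])@R.T
for s in (-.025,.025):
  m=(abs(L[...,1]-s)<.013)&(abs(L[...,0])<.055)&(P[...,2]>.0125)&(P[...,2]<.03);q=(L[m]*1000).astype(np.float32);print('tube',s,cv2.minAreaRect(q),np.percentile(P[m][:,2],[5,50,95]))
from cell import close_job
m1=manip.get_state();print(m1['t'],m1['force'],close_job())"
```

```text
tube -0.025 ((0.22721481323242188, -23.775102615356445), (78.71324157714844, 15.640251159667969), 0.9408614635467529) [0.01457171 0.01875083 0.02118143]
tube 0.025 ((3.0809173583984375, 25.27141571044922), (15.257742881774902, 78.8511962890625), 89.96891021728516) [0.01389398 0.01857486 0.02128684]
the job is handed in; nothing more can be done
25.15 [-0.39714897 -0.39520376 -0.32521978] None
```

The job is handed in at about 25 s: both tubes, both bottles and the carton are placed and released. `close_job()` gives no verdict, so the last camera checks below are the evidence.

| Item | Placed in | Measured position (in the holder's frame) |
|---|---|---|
| Red-cap tube | comb tray, +y lane | (3, 25) mm, angle within 0.1°, seated on the base |
| Purple-cap tube | comb tray, -y lane | (0, -24) mm, angle about 1°, seated on the base |
| White 70 mm bottle | caddy, -y well | (1, -23) mm, top at 77 mm |
| Brown 85 mm bottle | caddy, +y well | (2, 23) mm, top at 91.5 mm |
| Carton | steel tray | flat, about 17 mm off centre in y, to stay clear of the red bottle |

I measured no bottle tilt angle; the tops are at about floor plus bottle height and both look upright. The staining jar and the red look-alike bottle were not approached. I did not re-measure the jar.

- **Camera disagreement:** the top and wrist cameras differed by about 3–4 mm, and I went by the wrist camera for all but the steel tray.
- **Failed checks:** the first tube check was spoiled by the gripper in the mask. The final top-view check failed because the arm hid the tray. A second wrist-camera check replaced both.

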